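Clear the V-block station and seat the lens barrels

ROBOT

A 6-joint arm with a two-finger parallel gripper is mounted at the origin on the work surface. World frame = base frame: x ahead of the robot, y to its left, z up, the work surface at z = 0. Lengths are in m, angles in rad, forces in N, time in s.
With the tool pointing down it reaches from about 0.3 to 0.875 m from the base axis. Payload 4.2 kg.
Tool frame: the origin (TCP) lies between the finger pads; the fingertips stand 19 mm ahead of it and the grasp point (between the pads) is the TCP (r.tip_extent is the distance from the TCP to the fingertips, in m); z points along the fingers, x is the direction in which the jaws open and shut, and the axes are right-handed (so a half turn about z gives the same grasp; the last joint's range is limited). The gripper opens to 85 mm and grips with 20 to 120 N. Pads are 22 mm wide; open, the fingers measure 114 mm over their backs; the gripper's body (76 mm by 85 mm) begins 54 mm behind the grasp point. The pads swing forward as they close: fully open they stand 13 mm farther back than shut.
Start: joints at [-1.356, 0.32, 1.565, -0, 1.257, -0.02], TCP at [0.134, -0.559, 0.25] pointing down, gripper open.
Joint ranges: [-3.11, 3.11], [-0.84, 2.01], [0.21, 2.61], [-1.34, 4.49], [0.05, 2.63], [-2.56, 2.56]. Speed limits (rad/s): [2.57, 2.57, 3.14, 3.14, 3.14, 3.14].

INTERFACE

Orientations are given as a rotation vector (axis times angle).
In Python, from cell import r, grab_frame, workorder gives the robot as it stands. The module is installed in compiled form; this text tells all that it offers.
- The arm moves only by the shell command python3 -m crank 'ROWS' [FORCE]. ROWS is JSON, a list of rows, each a list of 3 entries, a list of its own where there are three numbers: the gripper command: -1 is fully open, 1 is shut, values between are in proportion, then the shift along the world's x, y, z in mm, then the turn, a rotation vector about the world's x, y, z in rad. A call has 1 to 12 rows; each row shifts and turns the commanded pose from where the row before left it; what a row does not reach is not made up. A row lasts 1/10 s, in which the tool goes at most 50 mm and 8.59 degrees, less where a joint would pass 70% of its speed; a pose out of reach is approached as far as the arm can. A call is refused whole if a number of a shift passes 50 or a number of a turn 0.15, either way. A call with a gripper value outside its range is refused whole. The fingers move at their own pace and stop on an object; FORCE is the grip in N (left out, the last holds). Time passes only in rows, so rows that do not move let the fingers close. It gives the time, the measured TCP pose, the force and the opening at its end, in the units of the state.
- r.read_state(): the state, without advancing time (a new reading comes with each control period).
- grab_frame(name): name is "scene" or "top" or "wrist"; returns a dict with "pixels" (420x560x3 uint8, red, green, blue), "range_z" (420x560 float32, m along the optical axis (not along the pixel's ray), 0 where there is no reading), "fov_y" (degrees; the focal length in pixels is half the picture's height over the tangent of half this angle, whatever the lens; pixels are square), "cx", "cy" (the principal point, pixels), "k1" (the pictures are not rectified: a ray, as slopes to the right and down, at radius r is drawn at 1 + k1 r^2 times it, then the intrinsics apply), "world_to_cam" (4x4, takes a point from world to camera coordinates); the wrist camera has in their place "tool_from_camera" (4x4, takes a point from camera to tool coordinates, whose origin is the TCP and whose axes are the tool frame's). Camera axes: x right, y down, z forward; pixel columns grow to the right and rows downward; lengths in m; the calibration is good to about 2 mm. A picture is of the moment at which its call begins: read the wrist's pose just before it.
- workorder.sign_off(): hands the job in, once; it reports no verdict.
The state is a dict: "clock": time; "q": joint angles; "qd": joint speeds; "joint_efforts": joint torques, N m; "tcp_pos": TCP position; "eef_rot": TCP orientation; "force": force on the tool from outside, world axes, zero at the start; "moment": the same for the moment, N m; "finger_gap": finger opening in m.
Only numpy, scipy, OpenCV 4.12 (cv2) and the standard library are available. Lean on these libraries where they do the work, as an engineer would, in place of code of your own. Each camera call takes 0.05 s, during which the arm holds its last target. There are 200 camera calls.

TASK

Take the scraper block and sweep all the broken ceramic chips along the channel of the V-block station into its catch tray, touching the chips with the scraper only, then stand the scraper upright in the middle of its mat again. Only once the chips are in the tray, lay every lens barrel on the bench into a V groove of its own and push it fully home, until it rests on both flanks and its end meets the back stop. Leave the other things on the bench where they are.

Things in the scene. Friction and masses are not known exactly. Their poses are not given: they have to be found in the camera images.
- station: Fixed V-block station: dark deck, 50 mm high, x -65 to +190, y -115 to +120 mm, with a sweeping channel, three V-blocks and a catch tray. Origin on the bench under the channel's middle; x points along the grooves to the back stop, y along the channel to the tray, z up. Back stop: bar across all grooves, front face at x = 170 mm, top 100 mm above the bench
- deck (a point): middle of the channel, on the deck (50 mm above the station's origin; axes as the station's). Channel: flat strip x -55 to +55 mm, y -109 to +120 mm, with 8 mm high lips along both long sides and across the end y = -109; the end y = +120 is open, and what is pushed over it falls into the tray. Chips lie at y -48 to +108 mm, so the scraper fits in behind them
- tray (a point): middle of the grey catch tray's floor, 5 mm above the bench, 164 mm along y from the station's origin; fixed to the station, inside x -61 to +61, y +120 to +209 mm, walls 52 mm high
- seat_right (a point): centre of a lens barrel that is fully home in the right V groove (y = -80 mm of the station), 50 mm before the stop, 86 mm above the bench; axes as the station's. The aluminium V-block is 58 mm wide, its 90-degree upright groove runs along x from x = 85 to 170 mm of the station, apex 55 and top 75 mm above the bench, open at the channel end
- seat_mid (a point): centre of a lens barrel that is fully home in the middle V groove (y = 0 mm of the station), 50 mm before the stop, 86 mm above the bench; axes as the station's. The aluminium V-block is 58 mm wide, its 90-degree upright groove runs along x from x = 85 to 170 mm of the station, apex 55 and top 75 mm above the bench, open at the channel end
- seat_left (a point): centre of a lens barrel that is fully home in the left V groove (y = 80 mm of the station), 50 mm before the stop, 86 mm above the bench; axes as the station's. The aluminium V-block is 58 mm wide, its 90-degree upright groove runs along x from x = 85 to 170 mm of the station, apex 55 and top 75 mm above the bench, open at the channel end
- lens1 (a point): centre of a lens barrel (may be absent): octagonal aluminium housing with a lens in each end, 100 mm long along its x axis, 44 mm across flats, 0.28 kg, lying on a flat on the bench, its centre 22 mm up. All alike, either end may go first. In a groove two flats lie on the flanks; the two upright flats begin 2 mm above the V-block's top. Smooth: slides along the groove at 1 to 3 N
- lens2 (a point): centre of a lens barrel (may be absent): octagonal aluminium housing with a lens in each end, 100 mm long along its x axis, 44 mm across flats, 0.28 kg, lying on a flat on the bench, its centre 22 mm up. All alike, either end may go first. In a groove two flats lie on the flanks; the two upright flats begin 2 mm above the V-block's top. Smooth: slides along the groove at 1 to 3 N
- lens3 (a point): centre of a lens barrel (may be absent): octagonal aluminium housing with a lens in each end, 100 mm long along its x axis, 44 mm across flats, 0.28 kg, lying on a flat on the bench, its centre 22 mm up. All alike, either end may go first. In a groove two flats lie on the flanks; the two upright flats begin 2 mm above the V-block's top. Smooth: slides along the groove at 1 to 3 N
- scraper_grip (a point): centre of the scraper block, half-way up: white plastic foot 96 mm (x) x 44 mm (y) x 25 mm high, with a grey upright grip on it 60 mm (x) x 22 mm (y), reaching 65 mm above the underside; this point is 32.5 mm above the underside. Stands upright, z up; 0.2 kg
- mat: fixed flat grey mat where the scraper belongs, 150 mm (x) x 85 mm (y) x 3 mm thick; origin at the centre of its underside, on the bench
- piece1: a loose chip of broken white ceramic (may be absent), 34 x 22 x 14 mm, 20 g, origin at its centre, lying flat in the channel at the start
- piece2: a loose chip of broken white ceramic (may be absent), 34 x 22 x 14 mm, 20 g, origin at its centre, lying flat in the channel at the start
- piece3: a loose chip of broken white ceramic (may be absent), 34 x 22 x 14 mm, 20 g, origin at its centre, lying flat in the channel at the start
- piece4: a loose chip of broken white ceramic (may be absent), 34 x 22 x 14 mm, 20 g, origin at its centre, lying flat in the channel at the start
- piece5: a loose chip of broken white ceramic (may be absent), 34 x 22 x 14 mm, 20 g, origin at its centre, lying flat in the channel at the start
- beaker: bystander: glass beaker, 68 mm across, 85 high, behind the station; origin at the centre of its underside
- wash_bottle: bystander: white plastic bottle, 60 mm across, 160 high, behind the station; origin at the centre of its underside
- jar: bystander: amber jar, 56 mm across, 70 high, near the robot to its right; origin at the centre of its underside
- lens_case: bystander: grey plastic case, 90 x 60 x 30 mm, to the far right; origin at the centre of its underside
- weight: bystander: steel cylinder, 48 mm across, 40 high, left of the V-blocks; origin at the centre of its underside

How it is judged:
On the way, in this order (a step that is already met when the one before it is completed fails the run):
1. all chips are in the catch tray (y of piece1 in the frame of station between 0.12 and 0.213 m and x of piece1 in the frame of station between -0.067 and 0.067 m and z of each of piece1, piece2, piece3, piece4, piece5 in the frame of station below 0.045 m and y of piece2 in the frame of station between 0.12 and 0.213 m and x of piece2 in the frame of station between -0.067 and 0.067 m and y of piece3 in the frame of station between 0.12 and 0.213 m and x of piece3 in the frame of station between -0.067 and 0.067 m and y of piece4 in the frame of station between 0.12 and 0.213 m and x of piece4 in the frame of station between -0.067 and 0.067 m and y of piece5 in the frame of station between 0.12 and 0.213 m and x of piece5 in the frame of station between -0.067 and 0.067 m), for 0.2 s.
2. every lens barrel is fully home in a V groove (((x of lens1 in the frame of seat_right between -0.0025 and 0.0025 m and y of lens1 in the frame of seat_right between -0.003 and 0.003 m and z of lens1 in the frame of seat_right between -0.003 and 0.003 m) or (x of lens1 in the frame of seat_mid between -0.0025 and 0.0025 m and y of lens1 in the frame of seat_mid between -0.003 and 0.003 m and z of lens1 in the frame of seat_mid between -0.003 and 0.003 m) or (x of lens1 in the frame of seat_left between -0.0025 and 0.0025 m and y of lens1 in the frame of seat_left between -0.003 and 0.003 m and z of lens1 in the frame of seat_left between -0.003 and 0.003 m)) and angle between the x axis of each of lens1, lens2, lens3 and the x axis of station, either way round below 0.05 rad and ((x of lens2 in the frame of seat_right between -0.0025 and 0.0025 m and y of lens2 in the frame of seat_right between -0.003 and 0.003 m and z of lens2 in the frame of seat_right between -0.003 and 0.003 m) or (x of lens2 in the frame of seat_mid between -0.0025 and 0.0025 m and y of lens2 in the frame of seat_mid between -0.003 and 0.003 m and z of lens2 in the frame of seat_mid between -0.003 and 0.003 m) or (x of lens2 in the frame of seat_left between -0.0025 and 0.0025 m and y of lens2 in the frame of seat_left between -0.003 and 0.003 m and z of lens2 in the frame of seat_left between -0.003 and 0.003 m)) and ((x of lens3 in the frame of seat_right between -0.0025 and 0.0025 m and y of lens3 in the frame of seat_right between -0.003 and 0.003 m and z of lens3 in the frame of seat_right between -0.003 and 0.003 m) or (x of lens3 in the frame of seat_mid between -0.0025 and 0.0025 m and y of lens3 in the frame of seat_mid between -0.003 and 0.003 m and z of lens3 in the frame of seat_mid between -0.003 and 0.003 m) or (x of lens3 in the frame of seat_left between -0.0025 and 0.0025 m and y of lens3 in the frame of seat_left between -0.003 and 0.003 m and z of lens3 in the frame of seat_left between -0.003 and 0.003 m))), for 0.2 s.
At the end, for the whole second after the job is handed in: Chips in the tray, below deck level; each barrel in a groove, within 2.5 mm of its seat along it, 3 mm across and in height, 0.05 rad of its axis; scraper upright (0.1 rad) on its mat, within 25 mm of the mat's centre (all of step 1 and all of step 2 and horizontal distance between scraper_grip and mat below 0.025 m and height (world z) of scraper_grip below 0.041 m and angle between scraper_grip's own z axis and vertical below 0.1 rad); the robot touches nothing.
It fails at once if a lens barrel is laid in the V-blocks while a chip is still on the channel (((x of lens1 in the frame of seat_mid between -0.06 and 0.03 m and y of lens1 in the frame of seat_mid between -0.1 and 0.1 m and z of lens1 in the frame of seat_mid below 0.01 m) or (x of lens2 in the frame of seat_mid between -0.06 and 0.03 m and y of lens2 in the frame of seat_mid between -0.1 and 0.1 m and z of lens2 in the frame of seat_mid below 0.01 m) or (x of lens3 in the frame of seat_mid between -0.06 and 0.03 m and y of lens3 in the frame of seat_mid between -0.1 and 0.1 m and z of lens3 in the frame of seat_mid below 0.01 m)) and y of any of piece1, piece2, piece3, piece4, piece5 in the frame of station below 0.118 m).
It fails at once if the fingers push a chip (contact force between the fingers and piece1 above 1 N or contact force between the fingers and piece2 above 1 N or contact force between the fingers and piece3 above 1 N or contact force between the fingers and piece4 above 1 N or contact force between the fingers and piece5 above 1 N).
It fails at once if a bystander is moved more than 30 mm or tipped (distance of any of beaker, wash_bottle, jar, lens_case, weight from where it was at the start of the episode above 0.03 m or angle between any of beaker, wash_bottle, jar, lens_case, weight's own z axis and vertical above 0.4 rad).
Of barrel1, barrel2, barrel3 only 2 to 3 are there at a start; the rules pass over those that are not, and their reading is None.
Of piece1, piece2, piece3, piece4, piece5 only 3 to 5 are there at a start; the rules pass over those that are not, and their reading is None.
At some moment in a run one of barrel1, barrel2, barrel3, scraper may be knocked a few centimetres aside while the robot is not near it.
It also fails if it takes over 210 s, if anything falls off the work surface, if the arm or the gripper's body presses on something with over 40 N, if the wrist force passes 120 N, or if a joint passes its speed limit or range.

## Working session

There is one attempt and no reset: what is moved stays moved. The work goes in short steps, Python scripts to look and compute and a shell command to move; the robot and the scene stay as the last step left them, time stands still between calls to the robot, and variables do not carry over. Pictures are saved under pics/ and viewed, about 12 in all and at most 16, crops included, and the job is handed in when it is done.

```bash
mkdir -p pics; cat > h.py <<'E'
import numpy as np, cv2
from cell import r, grab_frame, workorder
from scipy.spatial.transform import Rotation as R
def grab(name,png=None):
    s=r.read_state(); f=grab_frame(name)
    if 'tool_from_camera' in f:
        T=np.eye(4);T[:3,:3]=R.from_rotvec(s['eef_rot']).as_matrix();T[:3,3]=s['tcp_pos']
        f['c2w']=T@f['tool_from_camera']
    else: f['c2w']=np.linalg.inv(f['world_to_cam'])
    if png: cv2.imwrite('pics/'+png,f['pixels'][:,:,::-1])
    return f
def cloud(f):
    H,W=f['range_z'].shape; F=H/2/np.tan(np.radians(f['fov_y'])/2)
    K=np.array([[F,0,f['cx']],[0,F,f['cy']],[0,0,1]])
    v,u=np.mgrid[:H,:W]
    p=cv2.undistortPoints(np.stack([u,v],-1).reshape(-1,1,2).astype(float),K,np.array([f['k1'],0,0,0,0.])).reshape(H,W,2)
    z=f['range_z'].astype(float)
    # note: k1 acts on slopes, same as OpenCV model
    P=np.dstack([p[...,0]*z,p[...,1]*z,z])
    w=P@f['c2w'][:3,:3].T+f['c2w'][:3,3]
    w[z==0]=np.nan
    return w
def st():
    s=r.read_state(); print(s['clock'],np.round(s['tcp_pos'],4),np.round(s['eef_rot'],3),np.round(s['force'],1),round(s['finger_gap'],4),np.round(s['q'],2))
E
python3 - <<'E'
from h import *
st()
for n in('scene','top','wrist'):
    f=grab(n,n+'0.png'); np.savez(n+'0.npz',w=cloud(f),p=f['pixels']); print(n,f['fov_y'],f['k1'],np.round(f['c2w'],3).tolist())
E
```

```text
0.0 [ 0.1337 -0.5588  0.2495] [-2.465e+00  1.945e+00  2.000e-03] [ 0.6 -0.4 -0.9] 0.0857 [-1.36  0.32  1.57  0.    1.26 -0.02]
scene 51.3935144428282 -0.13922480296653025 [[0.427, 0.637, -0.641, 1.286], [0.904, -0.306, 0.298, -0.402], [-0.007, -0.707, -0.707, 0.893], [0.0, 0.0, 0.0, 1.0]]
top 46.75091114013448 -0.05922871309065036 [[-0.005, -0.996, 0.091, 0.453], [-1.0, 0.007, 0.027, -0.082], [-0.028, -0.09, -0.996, 1.265], [0.0, 0.0, 0.0, 1.0]]
wrist 66.87950905306639 -0.02376962499546567 [[0.232, -0.929, -0.289, 0.208], [-0.973, -0.222, -0.068, -0.54], [-0.001, 0.297, -0.955, 0.373], [0.0, 0.0, 0.0, 1.0]]
```

View pics/top0.png

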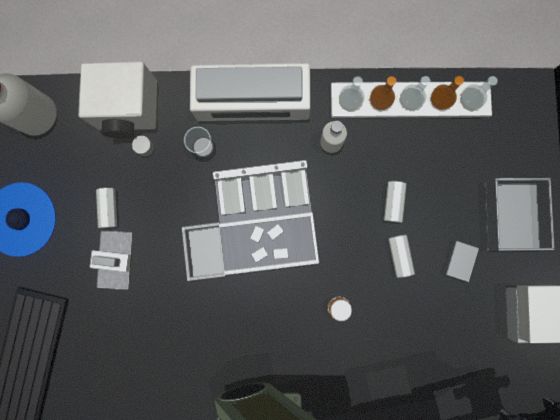

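View pics/scene0.png

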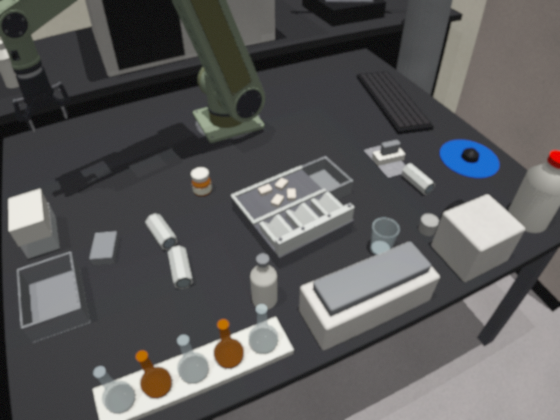

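The top view shows four chips around (267,243), three barrels at (106,207), (395,201) and (401,256), and the scraper at (108,262) on its mat. The station is near (265,220), with the tray on its left.

```bash
python3 - <<'E'
from h import *
d=np.load('top0.npz');w=d['w'];p=d['p'].astype(int)
def blob(name,u0,u1,v0,v1,z0,z1,bright=0,n=1,bmax=999):
    m=np.zeros(w.shape[:2],np.uint8)
    s=w[v0:v1,u0:u1];m[v0:v1,u0:u1]=((s[...,2]>z0)&(s[...,2]<z1)&(p[v0:v1,u0:u1].mean(-1)>bright)&(p[v0:v1,u0:u1].mean(-1)<bmax))
    k,l,stt,_=cv2.connectedComponentsWithStats(m)
    for i in range(1,k):
        if stt[i,4]<25: continue
        q=w[l==i]; c,sz,a=cv2.minAreaRect((q[:,:2]*1000).astype(np.float32))
        print(name,stt[i,4],'c',np.round(c,1),'sz',np.round(sz,1),'ang',round(a,1),'z',np.round(np.percentile(q[:,2],[5,50,95]),4),'med',np.round(np.median(q[:,:2],axis=0),4))
print('bench z',np.median(w[330:380,150:200,2]))
blob('lensL',90,125,180,232,.01,.07)
blob('lens',380,412,175,226,.01,.07)
blob('lens',385,416,230,285,.01,.07)
blob('scr',85,135,245,280,.012,.1)
blob('scrgrip',85,135,245,280,.045,.1)
blob('mat',90,140,225,295,-.02,.02,90)
blob('stop',205,320,155,190,.085,.12)
blob('vb',205,320,160,220,.062,.085)
blob('deck',205,325,160,275,.04,.2)
blob('chip',225,310,215,270,.04,.09,150)
blob('tray',175,230,220,285,.03,.08)
blob('jar',320,360,290,330,.03,.2);blob('weight',125,155,130,160,.02,.2)
blob('case',440,485,235,290,.015,.2)
E
```

```text
bench z nan
lensL 735 c [575.  401.4] sz [102.3  44.9] ang 4.1 z [0.0192 0.0402 0.047 ] med [0.5741 0.3948]
lens 723 c [ 585.2 -345.8] sz [ 45.1 101.7] ang 82.6 z [0.023  0.0399 0.0462] med [ 0.5836 -0.3414]
lens 723 c [ 448.1 -356.5] sz [100.  45.] ang 11.0 z [0.0239 0.0398 0.0456] med [ 0.4474 -0.3533]
scr 659 c [439.2 390.5] sz [98.  44.6] ang 83.6 z [0.0224 0.0303 0.0701] med [0.4401 0.3805]
scrgrip 237 c [439.1 390.7] sz [60.8 22.2] ang 83.3 z [0.0501 0.0669 0.0716] med [0.4381 0.3861]
mat 1345 c [441.4 396.4] sz [109.6 152.9] ang 86.2 z [-0.0014  0.0031  0.0078] med [0.4608 0.3846]
stop 771 c [659.1  -4. ] sz [ 19.9 230.3] ang 6.7 z [0.0906 0.0994 0.1034] med [ 0.658  -0.0053]
vb 1914 c [608.3 -10.3] sz [ 86.3 226.9] ang 6.8 z [0.0631 0.0719 0.0779] med [ 0.61   -0.0055]
deck 9737 c [540.5   2.2] sz [254.1 270.6] ang 6.7 z [0.0463 0.0531 0.0984] med [ 0.5441 -0.0152]
chip 353 c [542.1 -19.1] sz [ 12.4 212. ] ang 6.7 z [0.0472 0.0565 0.0614] med [ 0.541  -0.0101]
chip 149 c [506.2   6.1] sz [25.4 38.1] ang 65.6 z [0.0483 0.0627 0.0666] med [0.5064 0.0048]
chip 151 c [511.1 -39.5] sz [25.7 37. ] ang 37.4 z [0.0483 0.0631 0.0679] med [ 0.5109 -0.04  ]
chip 150 c [454.3   0.6] sz [25.7 37.7] ang 33.1 z [0.0482 0.063  0.0675] med [ 4.545e-01 -3.000e-04]
chip 152 c [456.8 -53. ] sz [37.5 24.9] ang 89.7 z [0.0483 0.0631 0.0676] med [ 0.4568 -0.0522]
chip 297 c [423.4 -27.3] sz [ 11.8 195.5] ang 6.9 z [0.0473 0.0559 0.0611] med [ 0.4248 -0.0445]
tray 850 c [466.2 129.2] sz [141.7 122.9] ang 6.3 z [0.0391 0.0504 0.0565] med [0.4773 0.0965]
jar 407 c [ 319.5 -198.9] sz [52.2 49.3] ang 87.6 z [0.0379 0.0687 0.0729] med [ 0.3204 -0.1974]
weight 66 c [760.8 335.6] sz [10.2 32.4] ang 19.2 z [0.0387 0.0673 0.0929] med [0.7609 0.3303]
weight 309 c [740.2 308.6] sz [47.9 48.2] ang 21.9 z [0.024  0.0392 0.0435] med [0.7382 0.3063]
case 885 c [ 433.9 -513.1] sz [62.1 91.1] ang 71.6 z [0.0229 0.0287 0.033 ] med [ 0.4337 -0.5106]
```

```bash
python3 - <<'E'
import cv2
i=cv2.imread('pics/top0.png')
a=cv2.resize(i[150:300,80:330],None,fx=3.2,fy=3.2,interpolation=cv2.INTER_CUBIC);cv2.imwrite('pics/c1.png',a)
E
```

```text
(no output)
```

View pics/c1.png

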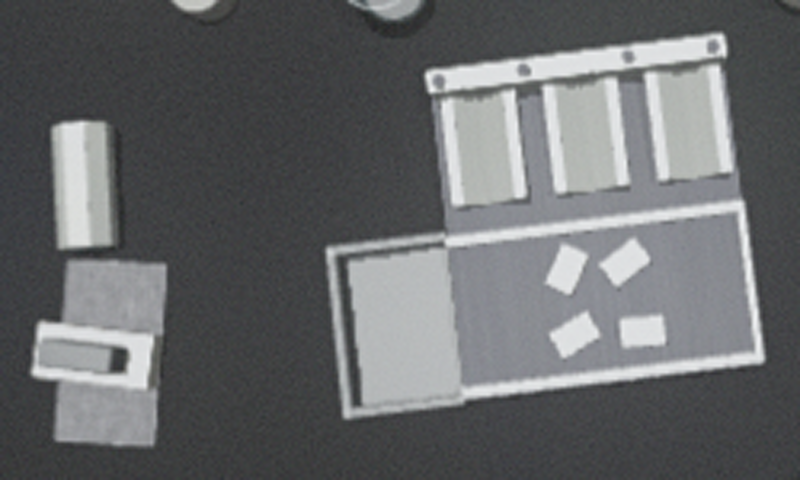

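The crop shows the scraper on its mat, with crop corners (67,260), (167,265), (155,443) and (55,440). The station is yawed about +6.7° with its origin near (0.481,-0.025). I'm moving to the scraper now and will look again from above it.

```bash
python3 -m crank '[[-1,[25,45,0],[0,0,0.1]],[-1,[25,45,0],[0,0,0.1]],[-1,[25,45,0],[0,0,0.1]],[-1,[25,45,0],[0,0,0.1]],[-1,[25,45,0],[0,0,0.1]],[-1,[25,45,0],[0,0,0.1]],[-1,[25,45,0],[0,0,0.1]],[-1,[25,45,0],[0,0,0.1]],[-1,[25,45,0],[0,0,0.1]],[-1,[25,45,0],[0,0,0.1]],[-1,[25,45,0],[0,0,0.1]],[-1,[25,45,0],[0,0,0.1]]]'
python3 -m crank '[[-1,[0,45,0],[0,0,0]],[-1,[0,45,0],[0,0,0]],[-1,[0,45,0],[0,0,0]],[-1,[0,45,0],[0,0,0]],[-1,[0,45,0],[0,0,0]],[-1,[0,45,0],[0,0,0]],[-1,[0,45,0],[0,0,0]],[-1,[0,45,0],[0,0,0]],[-1,[0,45,0],[0,0,0]],[-1,[0,0,0],[0,0,0]],[-1,[0,0,0],[0,0,0]]]'
python3 - <<'E'
from h import *
print(r.tip_extent)
st();f=grab('wrist','w1.png');w=cloud(f);np.savez('w1.npz',w=w,p=f['pixels'])
def rect(m):
    k,l,s,_=cv2.connectedComponentsWithStats(m.astype(np.uint8));i=1+np.argmax(s[1:,4]);q=w[l==i]
    print(s[i,4],cv2.minAreaRect((q[:,:2]*1000).astype(np.float32)),np.nanpercentile(q[:,2],[5,50,95]))
near=(abs(w[...,0]-.44)<.09)&(abs(w[...,1]-.39)<.08)
rect(near&(w[...,2]>.05)&(w[...,2]<.09)); rect(near&(w[...,2]>.015)&(w[...,2]<.09))
E
```

```text
clock: 1.35
tcp_pos: [0.4256, -0.0327, 0.2504]
eef_rot: [3.135, -0.206, 0.001]
force: [1.1, -1.2, -0.0]
finger_gap: 0.0853
clock: 2.45
tcp_pos: [0.4247, 0.3707, 0.2495]
eef_rot: [3.133, -0.21, -0.001]
force: [-0.1, -0.8, 0.4]
finger_gap: 0.0851
0.019
2.45 [0.4247 0.3707 0.2495] [ 3.133e+00 -2.100e-01 -1.000e-03] [-0.1 -0.8  0.4] 0.0851 [ 0.7   0.3   1.59 -0.    1.25  0.83]
1370 ((439.42974853515625, 391.6891174316406), (58.13237762451172, 21.738248825073242), 83.5107192993164) [0.06543935 0.0674914  0.06879697]
3526 ((439.52740478515625, 391.03082275390625), (95.36715698242188, 43.98870849609375), 83.5661849975586) [0.0267545  0.028532   0.06843938]
```

View pics/w1.png

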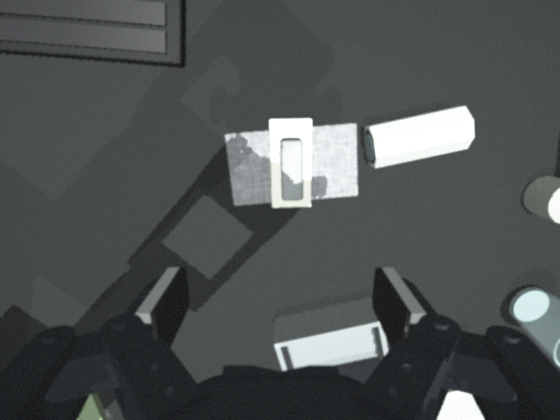

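The wrist view shows the mat with corners (226,133), (357,123), (358,196) and (233,205). The scraper stands in its middle at (291,163), and the left barrel is at (420,137).

```bash
python3 - <<'E'
from h import *
w=np.load('w1.npz')['w']
c=[np.nanmedian(w[v-2:v+3,u-2:u+3].reshape(-1,3),0) for u,v in((228,135),(355,125),(356,194),(235,203))]
print(np.round(c,4),np.mean(c,0))
E
python3 -m crank '[[-1,[15,21,0],[0,0,0.02]],[-1,[0,0,-40],[0,0,0]],[-1,[0,0,-40],[0,0,0]],[-1,[0,0,-40],[0,0,0]],[-1,[0,0,-30],[0,0,0]],[-1,[0,0,-20],[0,0,0]],[-1,[0,0,-15],[0,0,0]],[-1,[0,0,-11],[0,0,0]],[-1,[0,0,0],[0,0,0]],[-1,[0,0,0],[0,0,0]]]'
python3 -m crank '[[1,[0,0,0],[0,0,0]],[1,[0,0,0],[0,0,0]],[1,[0,0,0],[0,0,0]],[1,[0,0,0],[0,0,0]],[1,[0,0,0],[0,0,0]],[1,[0,0,0],[0,0,0]],[1,[0,0,0],[0,0,0]],[1,[0,0,0],[0,0,0]]]' 60
```

```text
[[0.373  0.4301 0.0029]
 [0.5172 0.4216 0.0016]
 [0.5131 0.3415 0.001 ]
 [0.3669 0.3494 0.0022]] [0.4425606  0.38566335 0.00191127]
clock: 3.5
tcp_pos: [0.4406, 0.3909, 0.055]
eef_rot: [-3.136, 0.183, -0.001]
force: [0.4, 0.9, 0.3]
finger_gap: 0.0854
clock: 4.3
tcp_pos: [0.4402, 0.3914, 0.0547]
eef_rot: [-3.136, 0.182, -0.0]
force: [-1.6, -1.0, 5.0]
finger_gap: 0.0212
```

```bash
python3 -m crank '[[1,[0,0,10],[0,0,0]],[1,[0,0,30],[0,0,0]],[1,[0,0,50],[0,0,0]],[1,[0,0,50],[0,0,0]],[1,[0,0,50],[0,0,0]],[1,[0,0,0],[0,0,0]]]'
python3 -m crank '[[1,[5,-45,0],[0,0,-0.12]],[1,[5,-45,0],[0,0,-0.12]],[1,[5,-45,0],[0,0,-0.12]],[1,[5,-45,0],[0,0,-0.12]],[1,[5,-45,0],[0,0,-0.12]],[1,[5,-45,0],[0,0,-0.12]],[1,[5,-45,0],[0,0,-0.12]],[1,[5,-45,0],[0,0,-0.12]],[1,[5,-45,0],[0,0,-0.12]],[1,[5,-45,0],[0,0,-0.12]],[1,[0,-45,0],[0,0,-0.12]],[1,[0,0,0],[0,0,0]]]'
python3 -m crank '[[1,[0,0,0],[0,0,0]],[1,[0,0,0],[0,0,0]],[1,[0,0,0],[0,0,0]]]'
python3 - <<'E'
from h import *
st();f=grab('wrist','w2.png');w=cloud(f);np.savez('w2.npz',w=w,p=f['pixels'])
E
```

```text
clock: 4.9
tcp_pos: [0.443, 0.3935, 0.2525]
eef_rot: [-3.125, 0.182, -0.018]
force: [0.6, 1.0, -2.5]
finger_gap: 0.0212
clock: 6.1
tcp_pos: [0.4895, -0.1085, 0.2431]
eef_rot: [2.356, -2.074, -0.0]
force: [0.4, -0.1, -2.9]
finger_gap: 0.0212
clock: 6.4
tcp_pos: [0.4899, -0.1025, 0.244]
eef_rot: [2.368, -2.064, -0.001]
force: [0.5, -0.4, -2.4]
finger_gap: 0.021
6.4 [ 0.4899 -0.1025  0.244 ] [ 2.368e+00 -2.064e+00 -1.000e-03] [ 0.5 -0.4 -2.4] 0.021 [-0.23  0.21  1.74  0.    1.2   1.2 ]
```

View pics/w2.png

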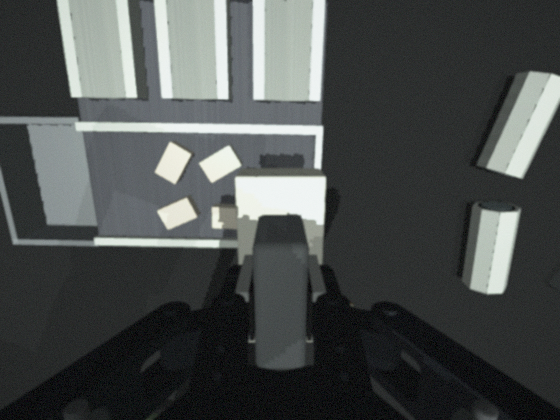

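The wrist view shows the scraper held upright over the channel's closed end, its foot at about (280,200). The chips are at (172,162), (220,163), (178,213) and (223,215), and the upper lip runs from (78,126) to (320,130).

```bash
python3 - <<'E'
from h import *
d=np.load('w2.npz');w=d['w'];p=d['p'].astype(int).mean(-1)
def rect(u0,u1,v0,v1,z0,z1,b):
    m=np.zeros(w.shape[:2],np.uint8);s=w[v0:v1,u0:u1,2]
    m[v0:v1,u0:u1]=(s>z0)&(s<z1)&(p[v0:v1,u0:u1]>b)
    k,l,t,_=cv2.connectedComponentsWithStats(m);i=1+np.argmax(t[1:,4]);q=w[l==i]
    c,sz,a=cv2.minAreaRect((q[:,:2]*1000).astype(np.float32)); print(t[i,4],np.round(c,1),np.round(sz,1),round(a,2),np.percentile(q[:,2],[5,50,95]).round(4))
    return q
q=rect(75,322,118,138,.052,.064,110)
# edges of lip by robust line fit
for a in (6.0,6.7,7.4):
    R2=np.array([[np.cos(np.radians(a)),np.sin(np.radians(a))],[-np.sin(np.radians(a)),np.cos(np.radians(a))]])
    o=(q[:,:2]-[.481,-.025])@R2.T*1000; print(a,np.percentile(o,[1,50,99],axis=0).round(1).tolist(),np.polyfit(o[:,1],o[:,0],1))
rect(312,325,123,168,.052,.064,110)
rect(90,240,232,250,.052,.064,110)
f=rect(236,328,170,245,.1,.25,60)
rect(236,328,168,245,.19,.23,60)
E
```

```text
2221 [540.1 -14.8] [ 10.4 236. ] 6.54 [0.0564 0.0578 0.059 ]
6.0 [[56.2, -112.6], [60.9, 1.5], [65.6, 117.8]] [-8.91219480e-03  6.09038669e+01]
6.7 [[56.7, -113.4], [61.0, 0.7], [65.0, 117.1]] [3.28989962e-03 6.09017972e+01]
7.4 [[55.7, -114.1], [60.9, 0.0], [66.1, 116.3]] [1.54929725e-02 6.09087956e+01]
326 [ 538.7 -130.4] [39.6  9.8] 9.73 [0.0561 0.0577 0.059 ]
1114 [419.8  13.4] [ 11.6 155.7] 8.21 [0.0562 0.0576 0.0587]
5233 [519.4 -97.3] [36.1 44.3] 7.81 [0.2093 0.2171 0.2184]
5344 [519.5 -97.3] [36.1 44.3] 7.81 [0.2043 0.217  0.2183]
```

```bash
python3 -m crank '[[1,[1,-3.5,0],[0,0,-0.022]],[1,[0,0,-40],[0,0,0]],[1,[0,0,-40],[0,0,0]],[1,[0,0,-30],[0,0,0]],[1,[0,0,-10],[0,0,0]],[1,[0,0,0],[0,0,0]],[1,[0,0,0],[0,0,0]],[1,[0,0,0],[0,0,0]]]'
```

```text
clock: 7.25
tcp_pos: [0.4925, -0.1075, 0.1261]
eef_rot: [-2.342, 2.091, -0.006]
force: [0.2, 0.6, -2.0]
finger_gap: 0.021
```

```bash
python3 -m crank '[[1,[-1,2,-10],[0,0,0]],[1,[0,0,-8],[0,0,0]],[1,[0,0,-4],[0,0,0]],[1,[0,0,0],[0,0,0]],[1,[0,0,0],[0,0,0]]]'
```

```text
clock: 7.75
tcp_pos: [0.4901, -0.1053, 0.1021]
eef_rot: [2.343, -2.093, -0.0]
force: [0.1, -0.1, -2.4]
finger_gap: 0.021
```

```bash
python3 -m crank '[[1,[-1.1,10,0.5],[0,0,0]],[1,[-1.1,10,0],[0,0,0]],[1,[-1.1,10,0],[0,0,0]],[1,[-1.1,10,0],[0,0,0]],[1,[-1.1,10,0],[0,0,0]],[1,[-1.2,10,0],[0,0,0]],[1,[-1.1,10,0],[0,0,0]],[1,[-1.2,10,0],[0,0,0]],[1,[-1.1,10,0],[0,0,0]],[1,[-1.2,10,0],[0,0,0]],[1,[0,0,0],[0,0,0]]]'
python3 - <<'E'
from h import *
st();grab('wrist','w3.png')
E
```

```text
clock: 8.85
tcp_pos: [0.4786, -0.0041, 0.1028]
eef_rot: [2.345, -2.091, -0.001]
force: [0.0, -0.1, -2.4]
finger_gap: 0.021
8.85 [ 0.4786 -0.0041  0.1028] [ 2.345e+00 -2.091e+00 -1.000e-03] [ 0.  -0.1 -2.4] 0.021 [-0.03  0.32  1.99  0.    0.83  1.42]
```

View pics/w3.png

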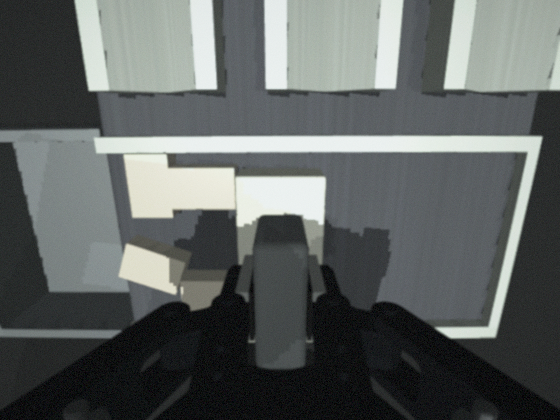

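Four chips are being pushed ahead of the foot at (148,185), (200,187), (155,268) and (205,288), so I'm continuing the sweep over the edge.

```bash
python3 -m crank '[[1,[-1.1,10,0],[0,0,0]],[1,[-1.1,10,0],[0,0,0]],[1,[-1.1,10,0],[0,0,0]],[1,[-1.1,10,0],[0,0,0]],[1,[-1.1,10,0],[0,0,0]],[1,[-1.2,10,0],[0,0,0]],[1,[-1.1,10,0],[0,0,0]],[1,[-1.2,10,0],[0,0,0]],[1,[-1.1,10,0],[0,0,0]],[1,[-1.2,10,0],[0,0,0]],[1,[0,0,0],[0,0,0]],[1,[0,0,0],[0,0,0]]]'
python3 -m crank '[[1,[0,0,10],[0,0,0]],[1,[0,0,40],[0,0,0]],[1,[0,-20,50],[0,0,0]],[1,[0,-40,30],[0,0,0]],[1,[0,0,0],[0,0,0]],[1,[0,0,0],[0,0,0]],[1,[0,0,0],[0,0,0]]]'
python3 - <<'E'
from h import *
st();f=grab('wrist','w4.png');w=cloud(f)
E
```

```text
clock: 10.1
tcp_pos: [0.4675, 0.0949, 0.1028]
eef_rot: [2.344, -2.092, 0.0]
force: [0.1, 0.0, -3.3]
finger_gap: 0.0211
clock: 10.8
tcp_pos: [0.4667, 0.0363, 0.2285]
eef_rot: [2.342, -2.092, -0.003]
force: [-0.6, 0.2, -2.7]
finger_gap: 0.0213
10.8 [0.4667 0.0363 0.2285] [ 2.342 -2.092 -0.003] [-0.6  0.2 -2.7] 0.0213 [0.05 0.17 1.83 0.   1.15 1.51]
```

View pics/w4.png

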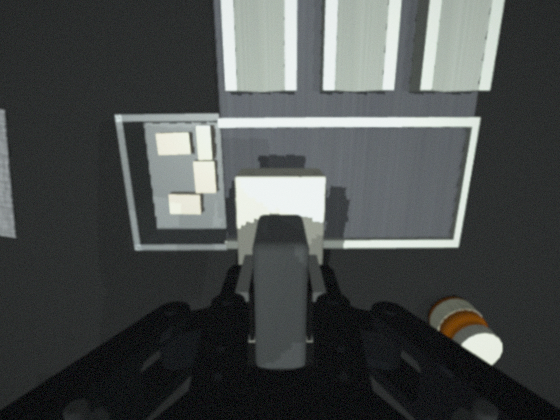

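All four chips are in the tray at (173,143), (203,142), (205,177) and (185,204), and the channel is empty. Next I'm returning the scraper to the mat.

```bash
python3 -m crank '[[1,[-2.4,35,0],[0,0,0.134]],[1,[-2.4,35,0],[0,0,0.134]],[1,[-2.4,35,0],[0,0,0.134]],[1,[-2.4,35,0],[0,0,0.134]],[1,[-2.4,35,0],[0,0,0.134]],[1,[-2.4,35,0],[0,0,0.134]],[1,[-2.4,35,0],[0,0,0.134]],[1,[-2.4,35,0],[0,0,0.134]],[1,[-2.4,35,0],[0,0,0.134]],[1,[-2.4,35,0],[0,0,0.134]],[1,[0,0,0],[0,0,0]],[1,[0,0,0],[0,0,0]]]'
python3 - <<'E'
from h import *
f=grab('top','top1.png');w=cloud(f);s=w[215:290,175:235]
q=s[(s[...,2]>.008)]
o=(q[:,:2]-[.4818,-.0255])@np.array([[.9936,.1132],[-.1132,.9936]]).T
k=(abs(o[:,0])<.057)&(o[:,1]>.124)&(o[:,1]<.205);print(k.sum(),np.percentile(q[k,2],[50,90,99]))
st()
# left lens now
p=f['pixels']
m=np.zeros(w.shape[:2],np.uint8);S=w[170:240,85:130,2];m[170:240,85:130]=(S>.01)&(S<.07)
k,l,t,_=cv2.connectedComponentsWithStats(m);i=1+np.argmax(t[1:,4]);print(cv2.minAreaRect((w[l==i][:,:2]*1000).astype(np.float32)))
E
```

```text
clock: 12.05
tcp_pos: [0.4423, 0.387, 0.2275]
eef_rot: [3.133, -0.182, -0.004]
force: [0.1, -1.2, -1.8]
finger_gap: 0.0215
521 [0.01856204 0.02542921 0.02946734]
12.1 [0.4426 0.3861 0.2278] [ 3.134e+00 -1.840e-01 -3.000e-03] [-1.4  0.3 -2.2] 0.0214 [ 0.7   0.36  1.57 -0.    1.22  0.82]
((575.1787109375, 401.52911376953125), (102.5685043334961, 45.82877731323242), 4.219759464263916)
```

```bash
python3 -m crank '[[1,[0,0,-40],[0,0,0]],[1,[0,0,-40],[0,0,0]],[1,[0,0,-40],[0,0,0]],[1,[0,0,-30],[0,0,0]],[1,[0,0,-12],[0,0,0]],[1,[0,0,-6],[0,0,0]],[1,[0,0,-4],[0,0,0]],[1,[0,0,0],[0,0,0]],[1,[0,0,0],[0,0,0]]]'
```

```text
clock: 13.0
tcp_pos: [0.4443, 0.3867, 0.0586]
eef_rot: [-3.134, 0.185, -0.003]
force: [0.5, -0.5, -2.3]
finger_gap: 0.0215
```

```bash
python3 -m crank '[[1,[-1,-1,-2],[0,0,0]],[1,[0,0,-1.5],[0,0,0]],[1,[0,0,0],[0,0,0]],[1,[0,0,0],[0,0,0]]]'
python3 -m crank '[[-1,[0,0,0],[0,0,0]],[-1,[0,0,0],[0,0,0]],[-1,[0,0,0],[0,0,0]],[-1,[0,0,0],[0,0,0]],[-1,[0,0,0],[0,0,0]],[-1,[0,0,20],[0,0,0]],[-1,[0,0,40],[0,0,0]],[-1,[0,0,50],[0,0,0]],[-1,[0,0,40],[0,0,0]]]'
python3 -m crank '[[-1,[11,1.5,0],[0,0,-0.138]],[-1,[11,1.5,0],[0,0,-0.138]],[-1,[11,1.5,0],[0,0,-0.138]],[-1,[11,1.5,0],[0,0,-0.138]],[-1,[11,1.5,0],[0,0,-0.138]],[-1,[11,1.5,0],[0,0,-0.138]],[-1,[11,1.5,0],[0,0,-0.138]],[-1,[11,1.5,0],[0,0,-0.138]],[-1,[11,1.5,0],[0,0,-0.138]],[-1,[11,1.5,0],[0,0,-0.138]],[-1,[20,0,0],[0,0,0]],[-1,[0,0,0],[0,0,0]]]'
cat >> h.py <<'E'
def lens(x,y,png=None,cam='wrist',z0=.01,z1=.06,h=.09):
    f=grab(cam,png);w=cloud(f)
    m=((abs(w[...,0]-x)<h)&(abs(w[...,1]-y)<h)&(w[...,2]>z0)&(w[...,2]<z1)).astype(np.uint8)
    k,l,t,_=cv2.connectedComponentsWithStats(m);i=1+np.argmax(t[1:,4]);q=w[l==i]
    c,(a,b),g=cv2.minAreaRect((q[:,:2]*1000).astype(np.float32))
    if b>a: g+=90
    if g>90: g-=180
    print('lens',np.round(c,1),round(a,1),round(b,1),'axis yaw',round(g,1),'n',t[i,4],'z',np.percentile(q[:,2],[5,50,95]).round(4))
    s=r.read_state();v=R.from_rotvec(s['eef_rot']).as_matrix()[:,0];print('tcp',np.round(np.array(s['tcp_pos'])*1000,1),'jaw yaw',np.degrees(np.arctan2(v[1],v[0])).round(1),'q6',round(s['q'][5],2))
    return f,w
E
python3 - <<'E'
from h import *
lens(.575,.4015,'w5.png',h=.075)
E
```

```text
clock: 13.4
tcp_pos: [0.4426, 0.3853, 0.0546]
eef_rot: [-3.136, 0.185, -0.001]
force: [-2.2, -0.7, 5.8]
finger_gap: 0.021
clock: 14.3
tcp_pos: [0.4428, 0.3854, 0.2062]
eef_rot: [-3.135, 0.185, -0.002]
force: [-0.3, 1.5, -0.7]
finger_gap: 0.0855
clock: 15.5
tcp_pos: [0.5744, 0.4, 0.2031]
eef_rot: [-2.299, 2.14, -0.001]
force: [0.5, -0.5, 0.4]
finger_gap: 0.0854
lens [577.2 402. ] 100.8 44.1 axis yaw 4.5 n 4898 z [0.0316 0.042  0.0446]
tcp [573.  399.9 203.1] jaw yaw -85.9 q6 2.09
```

```bash
python3 -m crank '[[-1,[3.5,2,-40],[0,0,0.007]],[-1,[0,0,-40],[0,0,0]],[-1,[0,0,-40],[0,0,0]],[-1,[0,0,-30],[0,0,0]],[-1,[0,0,-12],[0,0,0]],[-1,[0,0,-7],[0,0,0]],[-1,[0,0,0],[0,0,0]],[-1,[0,0,0],[0,0,0]]]'
python3 -m crank '[[1,[0,0,0],[0,0,0]],[1,[0,0,0],[0,0,0]],[1,[0,0,0],[0,0,0]],[1,[0,0,0],[0,0,0]],[1,[0,0,0],[0,0,0]],[1,[0,0,0],[0,0,0]],[1,[0,0,0],[0,0,0]]]' 40
```

```text
clock: 16.35
tcp_pos: [0.5769, 0.4029, 0.0367]
eef_rot: [-2.306, 2.129, -0.001]
force: [0.2, -0.6, -0.2]
finger_gap: 0.0855
clock: 17.05
tcp_pos: [0.5764, 0.4023, 0.0357]
eef_rot: [-2.308, 2.13, -0.001]
force: [-1.4, -1.1, 5.7]
finger_gap: 0.0431
```

```bash
python3 -m crank '[[1,[0,0,15],[0,0,0]],[1,[0,0,50],[0,0,0]],[1,[0,0,50],[0,0,0]],[1,[0,0,45],[0,0,0]],[1,[1,-40,0],[0,0,0.01]],[1,[1,-40,0],[0,0,0.01]],[1,[1,-40,0],[0,0,0.013]],[1,[1,-40,0],[0,0,0]],[1,[1,-40,0],[0,0,0]],[1,[1,-40,0],[0,0,0]],[1,[1,-40,0],[0,0,0]],[1,[0,-40,0],[0,0,0]]]'
python3 -m crank '[[1,[0,-16,0],[0,0,0]],[1,[0,0,0],[0,0,0]],[1,[0,0,0],[0,0,0]],[1,[0,0,0],[0,0,0]]]'
python3 - <<'E'
from h import *
st();f=grab('wrist','w6.png');np.savez('w6.npz',w=cloud(f),p=f['pixels'])
E
```

```text
clock: 18.25
tcp_pos: [0.5826, 0.0807, 0.1948]
eef_rot: [2.343, -2.092, -0.001]
force: [0.7, -0.5, -2.0]
finger_gap: 0.043
clock: 18.65
tcp_pos: [0.583, 0.0675, 0.1947]
eef_rot: [-2.344, 2.091, 0.001]
force: [0.3, -0.7, -2.2]
finger_gap: 0.043
18.65 [0.583  0.0675 0.1947] [-2.344e+00  2.091e+00  1.000e-03] [ 0.3 -0.7 -2.2] 0.043 [0.1  0.38 1.62 0.   1.14 1.55]
```

View pics/w6.png

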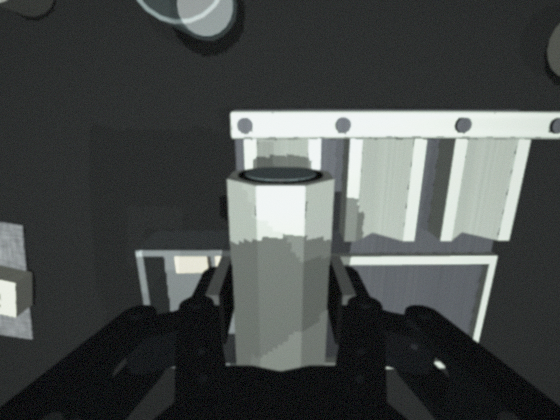

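The view shows the barrel held straight above the left groove, its front end at (280,176). The stop runs from (232,125) to (560,125).

```bash
python3 - <<'E'
from h import *
d=np.load('w6.npz');w=d['w']
a=np.radians(6.5);M=np.array([[np.cos(a),np.sin(a)],[-np.sin(a),np.cos(a)]])
o=(w[...,:2]-[.4818,-.0255])@M.T*1000; z=w[...,2]*1000
m=(z>94)&(z<105)&(o[...,0]>150)&(o[...,0]<210)
x,y=o[m].T; print('stop',np.percentile(x,[1,50,99]).round(1),np.percentile(y,[1,99]).round(1),'slope',np.polyfit(y,x,1).round(4))
for yc in(0,-80):
    m=(z>72)&(z<79)&(o[...,0]>95)&(o[...,0]<160)&(abs(o[...,1]-yc)<35)
    y=o[m][:,1]; x=o[m][:,0]
    L=y<yc;print(yc,np.percentile(y[L],[2,50,98]).round(1),np.percentile(y[~L],[2,50,98]).round(1),np.polyfit(x[L],y[L],1).round(4),np.median(z[m]))
m=(z>150)&(z<215)&(abs(o[...,1]-80)<40)&(np.arange(420)[:,None]<300)
q=o[m];print('held lens x max',np.percentile(q[:,0],99).round(1),'top y',[np.percentile(o[(z>197)&m][:,1],k).round(1) for k in(2,50,98)],'y ext',np.percentile(q[:,1],[1,99]).round(1),'ztop',np.percentile(z[m],98))
t=(np.array([.583,.0675])-[.4818,-.0255])@M.T*1000;print('tcp st',t)
E
```

```text
stop [171.2 180.4 189.1] [-103.   113.1] slope [-4.700000e-03  1.803735e+02]
0 [-28.1 -21.7 -15.7] [17.7 24.1 29.4] [ 1.20000e-03 -2.20072e+01] 74.49075890726331
-80 [-108.2 -101.4  -95.6] [-61.6 -54.8 -49.8] [ 4.700000e-03 -1.022614e+02] 74.5887046068101
held lens x max 163.1 top y [np.float64(54.3), np.float64(81.9), np.float64(110.0)] y ext [ 49.7 114.7] ztop 210.38020915861168
tcp st [111.07737067  80.94601734]
```

```bash
python3 -m crank '[[1,[0,0,-40],[0,0,0.003]],[1,[0,0,-30],[0,0,0]],[1,[0,0,-14],[0,0,0]],[1,[0,0,-4],[0,0,0]],[1,[0,0,0],[0,0,0]],[1,[0,0,0],[0,0,0]]]'
python3 -m crank '[[1,[0,0,-2],[0,0,0]],[1,[0,0,-2],[0,0,0]],[1,[0,0,-1],[0,0,0]],[1,[0,0,0],[0,0,0]],[1,[0,0,0],[0,0,0]]]'
```

```text
clock: 19.3
tcp_pos: [0.5839, 0.0668, 0.1078]
eef_rot: [-2.346, 2.087, -0.002]
force: [-0.5, -0.3, -1.9]
finger_gap: 0.0425
clock: 19.8
tcp_pos: [0.5831, 0.0661, 0.1018]
eef_rot: [2.346, -2.089, 0.0]
force: [0.7, 0.1, -2.9]
finger_gap: 0.0426
```

```bash
python3 -m crank '[[1,[0,0,-1],[0,0,0]],[1,[0,0,-1],[0,0,0]],[1,[0,0,0],[0,0,0]],[1,[0,0,0],[0,0,0]]]'
```

```text
clock: 20.2
tcp_pos: [0.5832, 0.0661, 0.0999]
eef_rot: [2.346, -2.089, 0.001]
force: [0.1, -1.5, -1.0]
finger_gap: 0.0426
```

```bash
python3 -m crank '[[1,[2,0.2,-0.6],[0,0,0]],[1,[2,0.2,0],[0,0,0]],[1,[2,0.3,0],[0,0,0]],[1,[0,0,0],[0,0,0]],[1,[0,0,0],[0,0,0]]]'
python3 -m crank '[[1,[1,0.1,0],[0,0,0]],[1,[1,0.1,0],[0,0,0]],[1,[0,0,0],[0,0,0]],[1,[0,0,0],[0,0,0]]]'
```

```text
clock: 20.7
tcp_pos: [0.5897, 0.0668, 0.0998]
eef_rot: [-2.346, 2.088, -0.002]
force: [-1.3, -1.7, 4.7]
finger_gap: 0.0428
clock: 21.1
tcp_pos: [0.5914, 0.067, 0.0998]
eef_rot: [-2.346, 2.088, -0.001]
force: [-2.3, -1.9, 5.7]
finger_gap: 0.0432
```

```bash
python3 -m crank '[[1,[1,0.1,0],[0,0,0]],[1,[1,0.1,0],[0,0,0]],[1,[0,0,0],[0,0,0]],[1,[0,0,0],[0,0,0]]]'
python3 -m crank '[[1,[0.7,0.1,0],[0,0,0]],[1,[0,0,0],[0,0,0]],[1,[0,0,0],[0,0,0]]]'
```

```text
clock: 21.5
tcp_pos: [0.5924, 0.0671, 0.0998]
eef_rot: [2.346, -2.088, -0.001]
force: [-5.3, -1.4, 7.6]
finger_gap: 0.0427
clock: 21.8
tcp_pos: [0.5924, 0.0671, 0.0998]
eef_rot: [2.345, -2.087, -0.003]
force: [-5.8, -1.9, 7.8]
finger_gap: 0.0428
```

```bash
python3 -m crank '[[-0.4,[0,0,0],[0,0,0]],[-0.4,[0,0,0],[0,0,0]],[-0.4,[0,0,0],[0,0,0]],[-0.4,[0,0,0],[0,0,0]],[-0.4,[0,0,15],[0,0,0]],[-0.4,[0,0,40],[0,0,0]],[-0.4,[0,0,45],[0,0,0]],[-0.4,[0,0,0],[0,0,0]],[-0.4,[0,0,0],[0,0,0]]]'
python3 - <<'E'
from h import *
st();f=grab('wrist','w7.png');w=cloud(f)
a=np.radians(6.7);M=np.array([[np.cos(a),np.sin(a)],[-np.sin(a),np.cos(a)]])
o=(w[...,:2]-[.4818,-.0255])@M.T*1000; z=w[...,2]*1000
m=(z>101.5)&(z<115)&(abs(o[...,1]-80)<20)&(o[...,0]<168)&(o[...,0]>60);q=o[m]
print('lens top',np.percentile(q,[1,50,99],axis=0).round(1).tolist(),np.median(z[m]),np.polyfit(q[:,0],q[:,1],1))
m=(z>94)&(z<106)&(o[...,0]>150)&(abs(o[...,1]-20)<20);print('stop',np.percentile(o[m],[1,99],axis=0).round(1).tolist())
lens(.5852,-.3458,cam='top');lens(.448,-.3565,cam='top')
lens(.4426,.3857,cam='top',z0=.015,z1=.08)
E
```

```text
clock: 22.7
tcp_pos: [0.5943, 0.0675, 0.2002]
eef_rot: [-2.345, 2.088, -0.003]
force: [0.4, -0.3, -0.6]
finger_gap: 0.06
22.7 [0.5943 0.0675 0.2002] [-2.345  2.088 -0.003] [ 0.4 -0.3 -0.6] 0.06 [ 0.09  0.39  1.59 -0.    1.16  1.55]
lens top [[72.6, 64.7], [124.2, 79.8], [167.2, 95.5]] 107.46861822529249 [1.32418462e-03 7.98774442e+01]
stop [[171.5, 0.5], [189.1, 39.6]]
lens [ 585.1 -344.5] 44.3 101.7 axis yaw -5.9 n 723 z [0.0232 0.0398 0.046 ]
tcp [593.   67.3 197.9] jaw yaw -83.4 q6 1.55
lens [ 448.3 -356.9] 99.8 46.3 axis yaw 10.6 n 721 z [0.0235 0.0391 0.0459]
tcp [592.8  67.3 197.4] jaw yaw -83.4 q6 1.55
lens [443.  384.4] 97.7 44.4 axis yaw 83.3 n 645 z [0.0236 0.0303 0.0704]
tcp [592.9  67.3 197.4] jaw yaw -83.4 q6 1.55
```

View pics/w7.png

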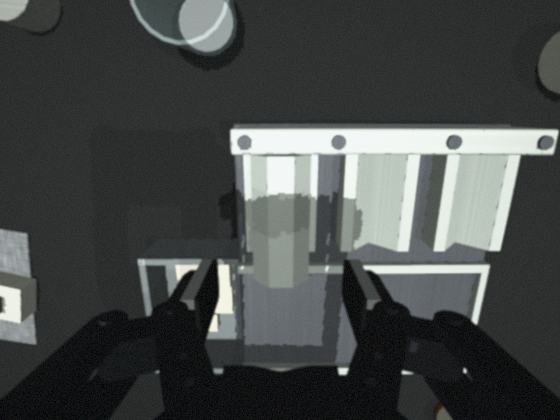

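The barrel lies straight in the left groove with its end against the stop, around (282,157). The others haven't moved, so I'm going to lens2.

```bash
python3 -m crank '[[-1,[-1,-40,0],[0,0,-0.023]],[-1,[-1,-40,0],[0,0,-0.023]],[-1,[-1,-40,0],[0,0,-0.023]],[-1,[-1,-40,0],[0,0,-0.023]],[-1,[-1,-40,0],[0,0,-0.023]],[-1,[-1,-40,0],[0,0,-0.023]],[-1,[-1,-40,0],[0,0,-0.023]],[-1,[-1,-40,0],[0,0,-0.023]],[-1,[0,-40,0],[0,0,-0.023]],[-1,[0,-40,0],[0,0,-0.023]],[-1,[0,-12,0],[0,0,0]],[-1,[0,0,0],[0,0,0]]]'
python3 -m crank '[[-1,[0,0,0],[0,0,0]],[-1,[0,0,0],[0,0,0]]]'
python3 - <<'E'
from h import *
lens(.585,-.345,'w8.png',h=.075)
E
```

```text
clock: 24.1
tcp_pos: [0.5851, -0.346, 0.1974]
eef_rot: [2.088, -2.347, -0.004]
force: [0.3, 0.2, 0.7]
finger_gap: 0.0857
clock: 24.3
tcp_pos: [0.5858, -0.3428, 0.1989]
eef_rot: [-2.093, 2.343, 0.002]
force: [-0.1, -0.4, 0.9]
finger_gap: 0.0853
lens [ 587.7 -346.1] 43.7 100.6 axis yaw -7.3 n 5013 z [0.0317 0.042  0.0446]
tcp [ 586.  -342.9  199.1] jaw yaw -96.4 q6 1.14
```

```bash
python3 -m crank '[[-1,[1.5,-3,-40],[0,0,-0.016]],[-1,[0,0,-40],[0,0,0]],[-1,[0,0,-40],[0,0,0]],[-1,[0,0,-26],[0,0,0]],[-1,[0,0,-12],[0,0,0]],[-1,[0,0,-6],[0,0,0]],[-1,[0,0,0],[0,0,0]],[-1,[0,0,0],[0,0,0]]]'
python3 -m crank '[[1,[0,0,0],[0,0,0]],[1,[0,0,0],[0,0,0]],[1,[0,0,0],[0,0,0]],[1,[0,0,0],[0,0,0]],[1,[0,0,0],[0,0,0]],[1,[0,0,0],[0,0,0]],[1,[0,0,0],[0,0,0]]]' 40
```

```text
clock: 25.15
tcp_pos: [0.5883, -0.348, 0.0369]
eef_rot: [-2.072, 2.36, -0.005]
force: [0.4, -0.4, 0.4]
finger_gap: 0.0853
clock: 25.85
tcp_pos: [0.5876, -0.3478, 0.036]
eef_rot: [-2.072, 2.361, -0.002]
force: [-0.2, 1.1, 5.8]
finger_gap: 0.0429
```

```bash
python3 -m crank '[[1,[0,0,15],[0,0,0]],[1,[0,0,50],[0,0,0]],[1,[0,0,50],[0,0,0]],[1,[0,0,49],[0,0,0]],[1,[2.5,42,0],[0,0,0.041]],[1,[2.5,42,0],[0,0,0.041]],[1,[2.5,42,0],[0,0,0.041]],[1,[2.5,42,0],[0,0,0.041]],[1,[2.5,42,0],[0,0,0.041]],[1,[2.5,42,0],[0,0,0.043]],[1,[0,3,0],[0,0,0]],[1,[0,0,0],[0,0,0]]]'
python3 -m crank '[[1,[0,0,0],[0,0,0]],[1,[0,0,0],[0,0,0]],[1,[0,0,0],[0,0,0]]]'
cat > hold.py <<'E'
from h import *
import sys
yc=float(sys.argv[1]);st();f=grab('wrist');w=cloud(f)
a=np.radians(6.7);M=np.array([[np.cos(a),np.sin(a)],[-np.sin(a),np.cos(a)]])
o=(w[...,:2]-[.4818,-.0255])@M.T*1000; z=w[...,2]*1000
m=(z>94)&(z<106)&(o[...,0]>150)&(o[...,0]<210);print('stop',np.percentile(o[m],[1,99],axis=0).round(1).tolist(),np.polyfit(o[m][:,1],o[m][:,0],1))
for c in(-80,0,80):
    if c==yc: continue
    m=(z>72)&(z<79)&(o[...,0]>95)&(o[...,0]<160)&(abs(o[...,1]-c)<35);q=o[m]
    print('vb',c,np.percentile(q[:,1],[1,99]).round(1))
s=r.read_state();v=R.from_rotvec(s['eef_rot']).as_matrix()[:,0]
print('tcp st',M@(np.array(s['tcp_pos'][:2])-[.4818,-.0255])*1000,s['tcp_pos'][2],np.degrees(np.arctan2(v[1],v[0])))
E
python3 hold.py -80
```

```text
clock: 27.05
tcp_pos: [0.6019, -0.0914, 0.199]
eef_rot: [2.35, -2.083, -0.001]
force: [0.0, 0.1, -3.2]
finger_gap: 0.043
clock: 27.35
tcp_pos: [0.6021, -0.0938, 0.199]
eef_rot: [2.346, -2.089, -0.0]
force: [0.5, -0.2, -4.0]
finger_gap: 0.0433
27.35 [ 0.6021 -0.0938  0.199 ] [ 2.346 -2.089 -0.   ] [ 0.5 -0.2 -4. ] 0.0433 [-0.17  0.41  1.56 -0.    1.17  1.28]
stop [[152.5, -112.2], [189.1, 108.8]] [-2.71916422e-02  1.78615165e+02]
vb 0 [-29.1  29.2]
vb 80 [50.4 59.5]
tcp st [111.62136889 -81.75914153] 0.19909640066932838 -83.34230115632796
```

```bash
python3 -m crank '[[1,[0,1.6,-40],[0,0,0]],[1,[0,0,-30],[0,0,0]],[1,[0,0,-18],[0,0,0]],[1,[0,0,-5],[0,0,0]],[1,[0,0,-2],[0,0,0]],[1,[0,0,0],[0,0,0]],[1,[0,0,0],[0,0,0]],[1,[0,0,0],[0,0,0]]]'
python3 -m crank '[[1,[0,0,-1],[0,0,0]],[1,[0,0,-1],[0,0,0]],[1,[0,0,0],[0,0,0]],[1,[0,0,0],[0,0,0]]]'
```

```text
clock: 28.2
tcp_pos: [0.6029, -0.0911, 0.1053]
eef_rot: [-2.347, 2.086, -0.003]
force: [0.3, -1.0, -4.0]
finger_gap: 0.043
clock: 28.6
tcp_pos: [0.6022, -0.091, 0.1021]
eef_rot: [2.348, -2.087, -0.0]
force: [1.0, -0.8, -3.5]
finger_gap: 0.0429
```

```bash
python3 -m crank '[[1,[0,-0.6,-1],[0,0,0]],[1,[0,0,-1.2],[0,0,0]],[1,[0,0,0],[0,0,0]],[1,[0,0,0],[0,0,0]]]'
python3 -m crank '[[1,[2,0.2,-0.6],[0,0,0]],[1,[2,0.2,0],[0,0,0]],[1,[2,0.3,0],[0,0,0]],[1,[0,0,0],[0,0,0]],[1,[0,0,0],[0,0,0]]]'
```

```text
clock: 29.0
tcp_pos: [0.6029, -0.0924, 0.1005]
eef_rot: [2.349, -2.087, 0.004]
force: [1.2, -3.8, -0.2]
finger_gap: 0.0427
clock: 29.5
tcp_pos: [0.6088, -0.092, 0.1002]
eef_rot: [2.348, -2.086, 0.004]
force: [0.6, -5.9, 2.5]
finger_gap: 0.0429
```

```bash
python3 -m crank '[[1,[0,-0.8,-0.3],[0,0,0]],[1,[1,0.1,0],[0,0,0]],[1,[1,0.1,0],[0,0,0]],[1,[0,0,0],[0,0,0]],[1,[0,0,0],[0,0,0]]]'
python3 -m crank '[[1,[1,0.1,0],[0,0,0]],[1,[1,0.1,0],[0,0,0]],[1,[0,0,0],[0,0,0]],[1,[0,0,0],[0,0,0]]]'
```

```text
clock: 30.0
tcp_pos: [0.6102, -0.0919, 0.1001]
eef_rot: [2.348, -2.086, 0.001]
force: [-2.0, -3.7, 6.0]
finger_gap: 0.043
clock: 30.4
tcp_pos: [0.612, -0.0917, 0.1001]
eef_rot: [2.348, -2.086, 0.001]
force: [-1.8, -3.5, 5.9]
finger_gap: 0.0431
```

```bash
python3 -m crank '[[1,[0.8,0.1,0],[0,0,0]],[1,[0.8,0.1,0],[0,0,0]],[1,[0,0,0],[0,0,0]],[1,[0,0,0],[0,0,0]]]'
```

```text
clock: 30.8
tcp_pos: [0.612, -0.0916, 0.1001]
eef_rot: [2.346, -2.084, -0.003]
force: [-6.6, -4.3, 9.1]
finger_gap: 0.0427
```

```bash
python3 -m crank '[[1,[0.8,0.1,0],[0,0,0]],[1,[0,0,0],[0,0,0]],[1,[0,0,0],[0,0,0]]]'
```

```text
clock: 31.1
tcp_pos: [0.612, -0.0917, 0.1001]
eef_rot: [2.346, -2.083, -0.005]
force: [-8.6, -4.6, 10.6]
finger_gap: 0.0429
```

```bash
python3 -m crank '[[-0.4,[0,0,0],[0,0,0]],[-0.4,[0,0,0],[0,0,0]],[-0.4,[0,0,0],[0,0,0]],[-0.4,[0,0,0],[0,0,0]],[-0.4,[0,0,15],[0,0,0]],[-0.4,[0,0,40],[0,0,0]],[-0.4,[0,0,45],[0,0,0]],[-0.4,[0,0,0],[0,0,0]],[-0.4,[0,0,0],[0,0,0]]]'
python3 - <<'E'
from h import *
lens(.448,-.3565,cam='top')
E
python3 -m crank '[[-1,[-22,-36,0],[0,0,0.01]],[-1,[-22,-36,0],[0,0,0.01]],[-1,[-22,-36,0],[0,0,0.01]],[-1,[-22,-36,0],[0,0,0.01]],[-1,[-22,-36,0],[0,0,0.01]],[-1,[-22,-36,0],[0,0,0.01]],[-1,[-22,-36,0],[0,0,0.01]],[-1,[-11,-13,0],[0,0,0]],[-1,[0,0,0],[0,0,0]],[-1,[0,0,0],[0,0,0]],[-1,[0,0,0],[0,0,0]]]'
python3 - <<'E'
from h import *
lens(.448,-.357,h=.075)
E
```

```text
clock: 32.0
tcp_pos: [0.6152, -0.0909, 0.2001]
eef_rot: [-2.347, 2.086, -0.003]
force: [-0.4, 0.5, -0.0]
finger_gap: 0.0599
lens [ 448.2 -357.7] 99.9 45.7 axis yaw 8.8 n 723 z [0.0242 0.0396 0.0458]
tcp [614.3 -90.8 198.6] jaw yaw -83.2 q6 1.29
clock: 33.15
tcp_pos: [0.4502, -0.3547, 0.1985]
eef_rot: [-2.421, 2.001, 0.002]
force: [-0.3, 0.7, 0.1]
finger_gap: 0.0853
lens [ 450.3 -358.6] 101.4 44.1 axis yaw 10.5 n 5000 z [0.0317 0.0421 0.0446]
tcp [ 450.4 -354.7  198.7] jaw yaw -79.1 q6 0.69
```

```bash
python3 -m crank '[[-1,[0,-4,-40],[0,0,-0.006]],[-1,[0,0,-40],[0,0,0]],[-1,[0,0,-40],[0,0,0]],[-1,[0,0,-26],[0,0,0]],[-1,[0,0,-12],[0,0,0]],[-1,[0,0,-6],[0,0,0]],[-1,[0,0,0],[0,0,0]],[-1,[0,0,0],[0,0,0]]]'
python3 -m crank '[[1,[0,0,0],[0,0,0]],[1,[0,0,0],[0,0,0]],[1,[0,0,0],[0,0,0]],[1,[0,0,0],[0,0,0]],[1,[0,0,0],[0,0,0]],[1,[0,0,0],[0,0,0]],[1,[0,0,0],[0,0,0]]]' 40
```

```text
clock: 34.0
tcp_pos: [0.4507, -0.3605, 0.0364]
eef_rot: [2.414, -2.01, 0.004]
force: [-0.3, 0.4, -0.3]
finger_gap: 0.0855
clock: 34.7
tcp_pos: [0.4499, -0.3603, 0.0358]
eef_rot: [2.414, -2.011, 0.002]
force: [-0.7, 0.7, 5.9]
finger_gap: 0.0432
```

```bash
python3 -m crank '[[1,[0,0,15],[0,0,0]],[1,[0,0,50],[0,0,0]],[1,[0,0,50],[0,0,0]],[1,[0,0,49],[0,0,0]],[1,[18,43,0],[0,0,-0.008]],[1,[18,43,0],[0,0,-0.008]],[1,[18,43,0],[0,0,-0.008]],[1,[18,43,0],[0,0,-0.008]],[1,[18,43,0],[0,0,-0.008]],[1,[18,43,0],[0,0,-0.008]],[1,[18,43,0],[0,0,-0.008]],[1,[17,46,0],[0,0,-0.008]]]'
python3 -m crank '[[1,[0,0,0],[0,0,0]],[1,[0,0,0],[0,0,0]],[1,[0,0,0],[0,0,0]]]'
```

```text
clock: 35.9
tcp_pos: [0.5927, -0.0114, 0.1982]
eef_rot: [2.347, -2.087, -0.001]
force: [1.1, -0.8, -2.7]
finger_gap: 0.043
clock: 36.2
tcp_pos: [0.5919, -0.0138, 0.1984]
eef_rot: [2.347, -2.086, -0.001]
force: [-0.5, -0.8, -1.7]
finger_gap: 0.0427
```

```bash
python3 -m crank '[[1,[0,0.3,-40],[0,0,0]],[1,[0,0,-30],[0,0,0]],[1,[0,0,-18],[0,0,0]],[1,[0,0,-5],[0,0,0]],[1,[0,0,-3],[0,0,0]],[1,[0,0,0],[0,0,0]],[1,[0,0,0],[0,0,0]],[1,[0,0,0],[0,0,0]]]'
python3 -m crank '[[1,[0,0,-1.3],[0,0,0]],[1,[0,0,-1],[0,0,0]],[1,[0,0,0],[0,0,0]],[1,[0,0,0],[0,0,0]]]'
```

```text
clock: 37.0
tcp_pos: [0.5933, -0.0128, 0.1042]
eef_rot: [-2.347, 2.086, -0.003]
force: [0.1, -1.2, -2.2]
finger_gap: 0.0427
clock: 37.4
tcp_pos: [0.5927, -0.0127, 0.1008]
eef_rot: [2.348, -2.087, 0.0]
force: [0.5, 0.3, -2.1]
finger_gap: 0.0429
```

```bash
python3 -m crank '[[1,[0,-0.4,-1],[0,0,0]],[1,[2,0.2,-0.5],[0,0,0]],[1,[2,0.2,0],[0,0,0]],[1,[2,0.3,0],[0,0,0]],[1,[0,0,0],[0,0,0]],[1,[0,0,0],[0,0,0]]]'
python3 -m crank '[[1,[1,0.1,0],[0,0,0]],[1,[1,0.1,0],[0,0,0]],[1,[1,0.1,0],[0,0,0]],[1,[0,0,0],[0,0,0]],[1,[0,0,0],[0,0,0]]]'
```

```text
clock: 38.0
tcp_pos: [0.5993, -0.0126, 0.1]
eef_rot: [-2.348, 2.086, -0.002]
force: [-1.8, -1.8, 4.7]
finger_gap: 0.0428
clock: 38.5
tcp_pos: [0.602, -0.0123, 0.1]
eef_rot: [-2.348, 2.086, -0.002]
force: [-1.8, -1.7, 5.6]
finger_gap: 0.0431
```

```bash
python3 -m crank '[[1,[1,0.1,0],[0,0,0]],[1,[1,0.1,0],[0,0,0]],[1,[0,0,0],[0,0,0]],[1,[0,0,0],[0,0,0]]]'
```

```text
clock: 38.9
tcp_pos: [0.6026, -0.0122, 0.0999]
eef_rot: [2.347, -2.085, -0.002]
force: [-5.9, -1.8, 8.2]
finger_gap: 0.043
```

```bash
python3 -m crank '[[1,[0.8,0.1,0],[0,0,0]],[1,[0,0,0],[0,0,0]],[1,[0,0,0],[0,0,0]]]'
```

```text
clock: 39.2
tcp_pos: [0.6026, -0.0123, 0.1]
eef_rot: [2.346, -2.084, -0.004]
force: [-7.8, -2.7, 10.0]
finger_gap: 0.043
```

```bash
python3 -m crank '[[-0.4,[0,0,0],[0,0,0]],[-0.4,[0,0,0],[0,0,0]],[-0.4,[0,0,0],[0,0,0]],[-0.4,[0,0,0],[0,0,0]],[-0.4,[0,0,15],[0,0,0]],[-0.4,[0,0,40],[0,0,0]],[-0.4,[0,0,45],[0,0,0]],[-0.4,[-30,0,40],[0,0,0]],[-0.4,[-30,0,0],[0,0,0]],[-0.4,[0,0,0],[0,0,0]],[-0.4,[0,0,0],[0,0,0]],[-0.4,[0,0,0],[0,0,0]]]'
python3 - <<'E'
from h import *
st();f=grab('wrist','w9.png');w=cloud(f)
a=np.radians(6.7);M=np.array([[np.cos(a),np.sin(a)],[-np.sin(a),np.cos(a)]])
o=(w[...,:2]-[.4818,-.0255])@M.T*1000; z=w[...,2]*1000
for c in(-80,0,80):
    m=(z>104)&(z<115)&(abs(o[...,1]-c)<16)&(o[...,0]<180)&(o[...,0]>60);q=o[m]
    e=[np.percentile(q[:,0],k).round(1) for k in(.5,99.5)]
    print(c,'x',e,'y',np.percentile(q[:,1],[2,50,98]).round(1),'z',np.median(z[m]).round(1),'slope',np.polyfit(q[:,0],q[:,1],1)[0].round(4))
m=(z>94)&(z<104)&(o[...,0]>150)&(o[...,0]<210);print('stop',np.percentile(o[m],[1,99],axis=0).round(1).tolist())
g,_=lens(.4426,.3857,'top2.png',cam='top',z0=.015,z1=.08)
E
```

```text
clock: 40.4
tcp_pos: [0.5451, -0.0118, 0.2387]
eef_rot: [2.348, -2.087, -0.0]
force: [0.1, 0.6, -0.5]
finger_gap: 0.0594
40.4 [ 0.5451 -0.0118  0.2387] [ 2.348 -2.087 -0.   ] [ 0.1  0.6 -0.5] 0.0594 [-0.04  0.28  1.65 -0.    1.21  1.41]
-80 x [np.float64(72.6), np.float64(170.8)] y [-92.2 -78.4 -66.6] z 107.7 slope -0.0007
0 x [np.float64(71.8), np.float64(171.1)] y [-12.7   0.   12.4] z 107.6 slope -0.0011
80 x [np.float64(71.8), np.float64(171.2)] y [67.2 79.  92.4] z 107.6 slope 0.002
stop [[151.1, -111.2], [188.5, 111.7]]
lens [442.9 384.2] 98.2 44.6 axis yaw 83.5 n 641 z [0.0238 0.0303 0.0709]
tcp [545.1 -11.8 238.5] jaw yaw -83.3 q6 1.41
```

View pics/w9.png

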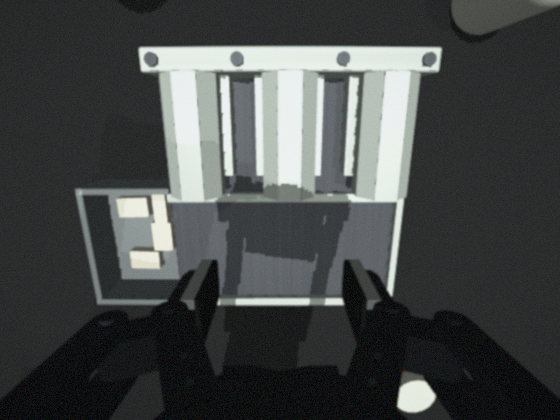

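View pics/top2.png

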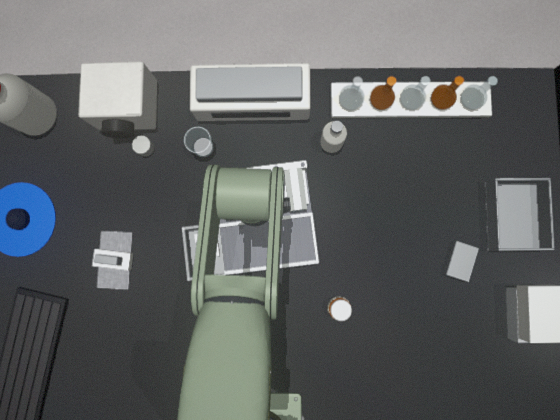

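The wrist view shows all three barrels against the stop at (190,70), (290,70) and (388,70), and the four chips in the tray around (145,230). The top view shows the scraper mid-mat at (112,260) and the bystanders unmoved.

```bash
python3 -c "
from cell import workorder
print(workorder.sign_off())"
```

```text
the job is handed in; nothing more can be done
None
```

The job is done and handed in at about 40 s of robot time. I swept the four chips present into the catch tray with the scraper and stood it back on its mat. Then I laid the three barrels in the left, right and middle grooves and pushed each against the stop until it went no further (6–9 N along x).

- **Chips:** all four are in the tray, with their tops below 30 mm. The channel looked empty after the sweep.
- **Barrels:** all three have their tops at 107.6 mm (108 expected), front ends at the stop and axes within 0.003 rad of the groove direction. The right one read about 1.6 mm off across the groove in the last picture, which I put down to camera calibration, since where the arm stopped fits the other two.
- **Scraper:** upright, about 2 mm from the mat's centre as measured by camera.
- **Bystanders:** they look unmoved in the last top picture, though I did not measure them again.
- **Gripper:** clear of everything.

No check failed, and I saw nothing knocked aside during the run.

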